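Index the loaded lens slide under the gauge arm and lock it

ROBOT

A 7-joint arm with a two-finger parallel gripper is mounted at the origin on a cart in front of the work surface, level with it; the furniture and walls round the work are solid. World frame = base frame: x ahead of the robot, y to its left, z up, the work surface at z = 0. Lengths are in m, angles in rad, forces in N, time in s.
With the tool pointing down it reaches from about 0.425 to 0.925 m from the base axis. Payload 6.8 kg.
Tool frame: the origin (TCP) lies on the mounting face of the last link; the fingertips stand 173 mm ahead of it and the grasp point (between the pads) lies 155 mm ahead of it; z points along the fingers, y is the line along which they close (so a half turn about z gives the same grasp; the last joint's range is limited). The gripper opens to 85 mm and grips with 20 to 120 N. Pads are 22 mm wide; open, the fingers measure 114 mm over their backs; the gripper's body (76 mm by 85 mm) begins 54 mm behind the grasp point. The pads swing forward as they close: fully open they stand 13 mm farther back than shut.
Start: joints at [1.229, 0.477, 0.022, 1.555, -0.011, 1.109, -0.083], TCP at [0.156, -0.657, 0.405] pointing down, gripper open.
Joint ranges: [-2.96, 2.96], [-0.34, 2.1], [-1.41, 1.46], [0.24, 2.44], [-1.37, 4.51], [0.17, 1.92], [-2.96, 2.96]. Speed limits (rad/s): [2.39, 2.39, 3.14, 3.14, 3.14, 3.14, 3.14].

INTERFACE

Orientations are given as a rotation vector (axis times angle).
In Python, from bench import r gives the robot as it stands.
- The arm moves only by the tool arm_command, never from a script. Its argument "plan" is a list of rows, each an object of numbers: "claw": the closure, from 0 (fully open) to 1 (shut); "tx", "ty", "tz": the shift along the tool's x, y, z in m; "ax", "ay", "az": the turn, a rotation vector about the tool's x, y, z in degrees. A call has exactly 10 rows; each row shifts and turns the commanded pose from where the row before left it, along the tool's axes as they then stand; what a row does not reach is not made up. A row lasts 1/12 s, in which the tool goes at most 41.7 mm and 7.16 degrees, less where a joint would pass 70% of its speed; a pose out of reach is approached as far as the arm can. A call is refused whole if a number of a shift passes 0.0417 or a number of a turn 7.16, either way. A call with a gripper value outside its range is refused whole. The fingers move at their own pace and stop on an object; "squeeze" is the grip in N (left out, the last holds). Time passes only in rows, so rows that do not move let the fingers close, or fill a call up. It gives the time, the measured TCP pose, the force, the opening and the grip force at its end, in the units of the state.
- r.get_obs(): the state, without advancing time (a new reading comes with each control period).
- r.grab_frame(name): name is "side" or "top"; returns the picture (384x512x3 uint8, red, green, blue); there is no depth.
- r.camera_model(name): a dict with "fx", "fy", "cx", "cy" (pixels), "position" and "orientation" of the camera in the world. Camera axes: x right, y up, looking along -z (the intrinsics and any distortion apply to the point x, -y, -z); pixel columns grow to the right and rows downward; lengths in m; the calibration is good to about 2 mm. A picture is of the moment at which its call begins. camera_model takes no time and is no camera call.
- r.hand_in(): hands the job in; it is judged then, once.
Trained networks look in the newest picture that a camera, given by its name, has taken for a name from the list of things; names that differ only in an ending like _2 or _b are one class to them, and where a whole thing is asked for, a point or a joint stands for the part that bears it (a point fixed in the world has none). Each returns a list of dicts, best first, with "confidence" (0 to 1); they miss things now and then, are a little off and sometimes report something else, mostly with a low value. They report only what shows in the picture. A call takes as long as a camera call.
- r.boxes_of(target, camera): "location" ([x, y, z] in m, in the coordinates of the camera as it stood for that picture, good to about 4 mm: the middle of the surface that is visible of it).
- r.tip_of(target, camera): "location" ([x, y, z] in m, in the coordinates of the camera as it stood for that picture, good to about 4 mm: a listed point, or the origin of a listed thing).
The state is a dict: "clock": time; "joints": joint angles; "qvel": joint speeds; "tau": joint torques, N m; "tcp_pos": TCP position; "orientation": TCP orientation; "contact_force": force on the tool from outside, world axes, zero at the start; "moment": the same for the moment, N m; "grip_width": finger opening in m; "gripper_force": force on a finger pad.
Only numpy, scipy, OpenCV 4.12 (cv2) and the standard library are available. Lean on these libraries where they do the work, as an engineer would, in place of code of your own. Each camera call takes 0.05 s, during which the arm holds its last target. There are 200 camera calls.

TASK

Two lens-gauging slides stand on the bench; on the one that carries a lens, pull the plunger's T-handle up and give it a quarter turn so that it is held out. Push that slide along its rail until the lens is under the tip of the gauge arm, then turn the handle back in line with the rail so that the plunger drops fully home and locks the slide there. Leave the handle of the other, empty slide alone.

Things in the scene. Friction and masses are not known exactly. Their poses are not given: they have to be found in the camera images.
- lens_knob (a point): Centre of the black T-handle on the slide that carries the clear 60 mm lens. A flat-sided bar 42 long, 11 wide, 24 tall; its middle is 78 mm above the bench when the plunger is home. Under the bar 13 mm of thin neck, then a 32 mm steel collar. z axis up, x along the bar: at turn 0 it points along the rail to the gauge arm, the way the slide must go. Moves, lifts and turns with the handle.
- lens_fixture: The fixed base (rail) of the slide with the lens, 240 x 70 x 16 mm, bolted down at a varying angle. Origin under its centre; x along the rail to the gauge arm at its far end (arm top 72 mm high, tip 27 mm from the origin along x). The handle's centre is at x = -90 mm with the slide at loading, -30 mm at working, y = 0; then the arm's near end is 48 mm beyond the handle.
- lens_slide (a joint): Travel of the lens slide along its rail, m: about 0 at the loading slot where it starts, 0.060 at the working slot, the lens then under the gauge tip. End stops at -0.002 and 0.062. The plunger's pin has 3 mm of play either way in each slot. About 1.5 N of friction once the plunger is out.
- lens_pin_lift (a joint): Lift of plunger and handle, m: 0 fully home, at most 0.020. A spring pulls it down with 5 N at 0, 7.5 N at 0.015. The handle turns only when lifted 0.012 or more (0.015 is comfortable). Turned across, its cross pin rests on the collar: it stays out at about 0.012 by itself, and the slide is free.
- lens_pin_turn (a joint): Turn of the handle, rad, anticlockwise seen from above: 0 in line with the rail (starts within 0.1), where the plunger drops home by itself if within about 0.18 of 0; +1.57 or -1.57 across the rail, held out. Either direction works; stops at +-1.9; light friction (0.02 N m).
- spare_knob (a point): Centre of the same handle on the other, identical slide, which is empty (bare black 57 mm pad, no lens). Its base stands 125 to 160 mm to one side, either side. To be left alone.

How it is judged:
By the outcome, as a careful person would: the job done as asked, in the order asked, and still so for the second after the job is handed in, with the robot touching nothing.
It also fails if it takes over 48 s, if anything falls off the work surface, if the arm or the gripper's body presses on something with over 40 N, if the wrist force passes 120 N, or if a joint passes its speed limit or range.

## Working session

There is one attempt and no reset: what is moved stays moved. The work goes in short steps, Python scripts to look and compute and a tool call to move; the robot and the scene stay as the last step left them, time stands still between calls to the robot, and variables do not carry over. Pictures are saved under pics/ and viewed, at most 10 in all, crops included, and the job is handed in when it is done.

Besides the shell and the picture viewer there is one more tool, called after "Call:" by a JSON object that holds its "method" and its "body". arm_command: Moves the arm, as the interface text tells. Its arguments: {"type":"object","properties":{"plan":{"type":"array","items":{"type":"object","properties":{"claw":{"type":"number"},"tx":{"type":"number"},"ty":{"type":"number"},"tz":{"type":"number"},"ax":{"type":"number"},"ay":{"type":"number"},"az":{"type":"number"}}}},"squeeze":{"type":"number"}},"required":["plan"]}

```bash
mkdir -p pics
cat > h.py <<'E'
import numpy as np, cv2
from scipy.spatial.transform import Rotation as R
from bench import r
def ori(o):
    o=np.array(o,float)
    if o.shape==(3,3): return R.from_matrix(o)
    return R.from_rotvec(o) if o.size==3 else R.from_quat(o)
def w(cam,p):
    m=r.camera_model(cam); return ori(m["orientation"]).apply(p)+np.array(m["position"])
def find(t,cam,f="tip_of"):
    return [(np.round(w(cam,d["location"]),4).tolist(),round(d["confidence"],2)) for d in getattr(r,f)(t,cam)]
def save(cam,n,):
    a=r.grab_frame(cam); cv2.imwrite("pics/%s.png"%n,a[...,::-1]); return a
E
python3 - <<'E'
from h import *
for c in("top","side"):
    save(c,c+"0"); print(c,r.camera_model(c))
    for t in("lens_knob","spare_knob","lens_fixture"): print(t,find(t,c))
    print(find("lens_slide",c,"boxes_of"))
print(r.get_obs())
a=np.hstack([cv2.imread("pics/top0.png"),cv2.imread("pics/side0.png")]);cv2.imwrite("pics/b0.png",cv2.resize(a,(800,300)))
E
```

```text
top {'fx': 423.513552209711, 'fy': 423.513552209711, 'cx': 261.75252693405605, 'cy': 190.12868529332067, 'position': array([0.30167199, 0.30216985, 0.90469582]), 'orientation': array([ 0.16232573, -0.15258319, -1.55130208])}
lens_knob [([0.4221, 0.2324, 0.0796], 0.73)]
spare_knob [([0.3981, 0.3952, 0.0745], 0.5)]
lens_fixture [([0.5114, 0.2472, 0.0015], 0.85)]
[([0.4566, 0.2404, 0.0324], 0.63)]
side {'fx': 371.8226911431341, 'fy': 371.8226911431341, 'cx': 260.0716613468511, 'cy': 189.43101641634613, 'position': array([ 0.44655706, -0.43715191,  0.50223685]), 'orientation': array([ 1.04147283,  0.00468046, -0.021045  ])}
lens_knob [([0.4242, 0.2279, 0.0752], 0.53)]
spare_knob [([0.3924, 0.3916, 0.0818], 0.44)]
lens_fixture [([0.5121, 0.2451, 0.0007], 0.58)]
[([0.4463, 0.2237, 0.0329], 0.59)]
{'clock': 0.5, 'joints': array([ 1.22887183,  0.47702011,  0.02236344,  1.55540995, -0.0115054 ,
        1.10929328, -0.08310943]), 'qvel': array([-6.82941789e-04, -2.37596925e-03,  1.68244714e-03, -1.72534165e-03,
        5.94404483e-04, -4.53618851e-05,  7.50183240e-04]), 'tau': array([-1.18308741e-03, -5.95808923e+01,  1.60470966e+00, -2.81286514e+01,
        1.23501546e-02,  2.55653897e-03,  4.50085861e-05]), 'tcp_pos': array([ 0.15642401, -0.65663737,  0.40468949]), 'orientation': array([-3.12013758e+00, -3.66452546e-01, -5.24258541e-05]), 'contact_force': array([ 0.71070191, -0.7266912 ,  0.12118996]), 'moment': array([-0.01327908, -0.02110214,  0.01582683]), 'gripper_force': 0.0, 'grip_width': 0.08535937361700804}
```

View pics/b0.png

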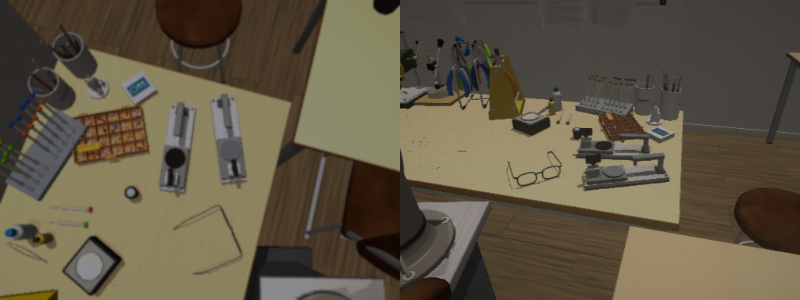

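The top view shows the lens slide on the right (about 233,145), its clear lens beside the gauge arm. The dark empty pad is on the left (about 175,155). The networks agree. I'll zoom in to get the rail angle.

Run:
```python
from h import *
a=cv2.imread("pics/top0.png")[115:245,190:330]
b=cv2.imread("pics/side0.png")[150:250,200:360]
cv2.imwrite("pics/c0.png",np.hstack([cv2.resize(a,(560,520),interpolation=cv2.INTER_CUBIC)]))
L=[];K=[]
for c in("top","side"):
  for i in range(5):
    r.grab_frame(c)
    f=find("lens_fixture",c);k=find("lens_knob",c)
    if f:L.append(f[0][0])
    if k:K.append(k[0][0])
print(np.array(L),np.array(K)); d=np.median(L,0)-np.median(K,0);print(np.median(L,0),np.median(K,0),np.arctan2(d[1],d[0]))
```

```text
[[ 5.133e-01  2.441e-01 -1.400e-03]
 [ 5.131e-01  2.432e-01 -2.000e-03]
 [ 5.130e-01  2.455e-01 -1.200e-03]
 [ 5.136e-01  2.473e-01 -1.300e-03]
 [ 5.149e-01  2.451e-01  8.000e-04]
 [ 5.129e-01  2.419e-01 -2.000e-03]
 [ 5.118e-01  2.425e-01  1.200e-03]
 [ 5.116e-01  2.430e-01  2.100e-03]
 [ 5.147e-01  2.406e-01  4.000e-04]
 [ 5.131e-01  2.436e-01 -1.400e-03]] [[ 0.4193  0.2321  0.078 ]
 [ 0.4212  0.2332  0.0776]
 [ 0.5131  0.2439 -0.0016]
 [ 0.4234  0.2315  0.0764]
 [ 0.4185  0.2347  0.0767]
 [ 0.4202  0.2272  0.0804]
 [ 0.4205  0.2261  0.0773]
 [ 0.4223  0.2272  0.0781]
 [ 0.4194  0.2275  0.0809]
 [ 0.4176  0.2282  0.0773]]
[ 0.5131   0.2434  -0.00125] [0.42035 0.22985 0.07745] 0.14506542058638366
```

View pics/c0.png

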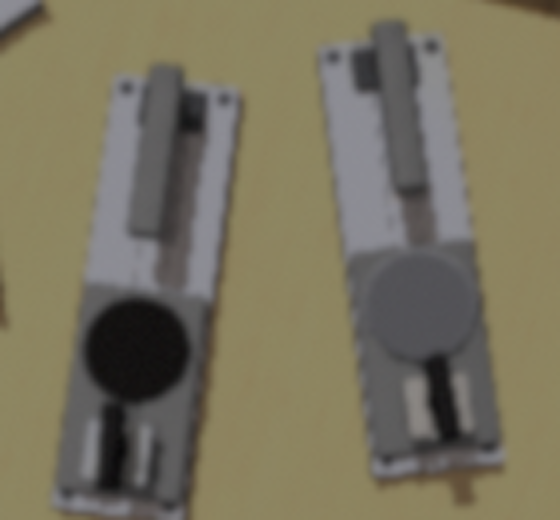

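The crop shows the lens slide on the right. Its rail corners are near (320,48), (440,38), (372,475) and (505,462), and the bar runs from (437,357) to (447,440), in line with the rail. I'll get the rail angle from those corners.

```bash
cat >> h.py <<'E'
def ray(cam,u,v,z):
    m=r.camera_model(cam);d=ori(m["orientation"]).apply([(u-m["cx"])/m["fx"],-(v-m["cy"])/m["fy"],-1]);p=np.array(m["position"])
    return p+d*(z-p[2])/d[2]
E
python3 - <<'E'
from h import *
P=[ray("top",190+x/4,115+y/4,.016) for x,y in((320,48),(440,38),(372,475),(505,462))]
print(np.round(P,4),np.mean(P,0))
for i,j in((2,0),(3,1)): d=P[j]-P[i];print(np.arctan2(d[1],d[0]),np.linalg.norm(d))
h=[ray("top",190+x/4,115+y/4,.09) for x,y in((437,357),(447,440))];print(h,np.mean(h,0),np.arctan2(*(h[0]-h[1])[[1,0]]))
o=r.get_obs();M=ori(o["orientation"]).as_matrix();print(M,o["clock"])
E
```

```text
[[0.6251 0.2928 0.016 ]
 [0.6318 0.2266 0.016 ]
 [0.3899 0.2631 0.016 ]
 [0.3977 0.1934 0.016 ]] [0.51110657 0.24398577 0.016     ]
0.12559462729978343 0.23711892842696727
0.14095087828094152 0.2364588978025201
[array([0.44044176, 0.23496502, 0.09      ]), array([0.39990851, 0.23028046, 0.09      ])] [0.42017514 0.23262274 0.09      ] 0.11506264293499417
[[ 9.72795116e-01  2.31667135e-01 -8.41157857e-06]
 [ 2.31667135e-01 -9.72795116e-01  2.26329590e-05]
 [-2.93942979e-06 -2.39659183e-05 -1.00000000e+00]] 2.0
```

Call:
{"method": "arm_command", "body": {"plan": [{"tx":0.022,"ty":-0.015},{"tx":0.022,"ty":-0.015,"az":5.7},{"tx":0.022,"ty":-0.015},{"tx":0.022,"ty":-0.015},{"tx":0.022,"ty":-0.015},{"tx":0.022,"ty":-0.015},{"tx":0.022,"ty":-0.015},{"tx":0.022,"ty":-0.015},{"tx":0.022,"ty":-0.015},{"tx":0.022,"ty":-0.015}]}}

```text
invalid input at $.plan[0]: expected keys claw, tx, ty, tz, ax, ay, az
```

Call:
{"method": "arm_command", "body": {"plan": [{"tx":0.022,"ty":-0.015},{"tx":0.022,"ty":-0.015},{"tx":0.022,"ty":-0.015},{"tx":0.022,"ty":-0.015},{"tx":0.022,"ty":-0.015},{"tx":0.022,"ty":-0.015},{"tx":0.022,"ty":-0.015},{"tx":0.022,"ty":-0.015},{"tx":0.022,"ty":-0.015},{"tx":0.022,"ty":-0.015}]}}

```text
invalid input at $.plan[0]: expected keys claw, tx, ty, tz, ax, ay, az
```

```bash
cat > st.py <<'E'
from h import *
import sys
o=r.get_obs();M=ori(o["orientation"]).as_matrix();p=o["tcp_pos"]
print("t",o["clock"],"q",np.round(o["joints"],2),"p",np.round(p,4),"yaw",np.arctan2(M[1,0],M[0,0]),"zax",np.round(M[:,2],3),"F",np.round(o["contact_force"],1),np.round(o["moment"],2),"w",o["grip_width"],o["gripper_force"])
if len(sys.argv)>3: print("tool delta",np.round(M.T@(np.array(sys.argv[1:4],float)-p),4))
E
python3 st.py 0.4215 0.2315 0.4
```

```text
t 2.0 q [ 1.23  0.48  0.02  1.56 -0.01  1.11 -0.08] p [ 0.1564 -0.6566  0.4047] yaw 0.2337910921800218 zax [-0.  0. -1.] F [-0.7  0.3  0.4] [ 0.05  0.01 -0.01] w 0.08516723889150328 0.0
tool delta [ 0.4637 -0.8026  0.0047]
```

Call:
{"method": "arm_command", "body": {"plan": [{"claw":0,"tx":0.022,"ty":-0.015,"tz":0,"ax":0,"ay":0,"az":0},{"claw":0,"tx":0.022,"ty":-0.015,"tz":0,"ax":0,"ay":0,"az":5.7},{"claw":0,"tx":0.022,"ty":-0.015,"tz":0,"ax":0,"ay":0,"az":0},{"claw":0,"tx":0.022,"ty":-0.015,"tz":0,"ax":0,"ay":0,"az":0},{"claw":0,"tx":0.022,"ty":-0.015,"tz":0,"ax":0,"ay":0,"az":0},{"claw":0,"tx":0.022,"ty":-0.015,"tz":0,"ax":0,"ay":0,"az":0},{"claw":0,"tx":0.022,"ty":-0.015,"tz":0,"ax":0,"ay":0,"az":0},{"claw":0,"tx":0.022,"ty":-0.015,"tz":0,"ax":0,"ay":0,"az":0},{"claw":0,"tx":0.022,"ty":-0.015,"tz":0,"ax":0,"ay":0,"az":0},{"claw":0,"tx":0.022,"ty":-0.015,"tz":0,"ax":0,"ay":0,"az":0}]}}

```text
clock: 2.83
tcp_pos: [0.3514, -0.4738, 0.4049]
orientation: [3.134, 0.211, 0.0]
contact_force: [1.0, -0.6, 0.0]
grip_width: 0.0857
gripper_force: 0.0
```

Call:
{"method": "arm_command", "body": {"plan": [{"claw":0,"tx":0.022,"ty":-0.015,"tz":0,"ax":0,"ay":0,"az":0},{"claw":0,"tx":0.022,"ty":-0.015,"tz":0,"ax":0,"ay":0,"az":0},{"claw":0,"tx":0.022,"ty":-0.015,"tz":0,"ax":0,"ay":0,"az":0},{"claw":0,"tx":0.022,"ty":-0.015,"tz":0,"ax":0,"ay":0,"az":0},{"claw":0,"tx":0.022,"ty":-0.015,"tz":0,"ax":0,"ay":0,"az":0},{"claw":0,"tx":0.022,"ty":-0.015,"tz":0,"ax":0,"ay":0,"az":0},{"claw":0,"tx":0.022,"ty":-0.015,"tz":0,"ax":0,"ay":0,"az":0},{"claw":0,"tx":0.022,"ty":-0.015,"tz":0,"ax":0,"ay":0,"az":0},{"claw":0,"tx":0.022,"ty":-0.015,"tz":0,"ax":0,"ay":0,"az":0},{"claw":0,"tx":0.022,"ty":-0.015,"tz":0,"ax":0,"ay":0,"az":0}]}}

```text
clock: 3.67
tcp_pos: [0.5494, -0.2957, 0.4048]
orientation: [3.134, 0.211, 0.0]
contact_force: [1.1, -0.3, -0.5]
grip_width: 0.0855
gripper_force: 0.0
```

```bash
python3 st.py 0.4215 0.2315 0.4
```

```text
t 3.6667 q [ 0.5   0.4  -0.14  1.68  0.06  1.07 -1.1 ] p [ 0.5494 -0.2957  0.4048] yaw 0.13415566108395585 zax [ 0. -0. -1.] F [ 1.1 -0.3 -0.5] [-0.01  0.04  0.04] w 0.08554175052887894 0.0
tool delta [-0.0562 -0.5396  0.0047]
```

Call:
{"method": "arm_command", "body": {"plan": [{"claw":0,"tx":-0.0028,"ty":-0.027,"tz":0,"ax":0,"ay":0,"az":0},{"claw":0,"tx":-0.0028,"ty":-0.027,"tz":0,"ax":0,"ay":0,"az":0},{"claw":0,"tx":-0.0028,"ty":-0.027,"tz":0,"ax":0,"ay":0,"az":0},{"claw":0,"tx":-0.0028,"ty":-0.027,"tz":0,"ax":0,"ay":0,"az":0},{"claw":0,"tx":-0.0028,"ty":-0.027,"tz":0,"ax":0,"ay":0,"az":0},{"claw":0,"tx":-0.0028,"ty":-0.027,"tz":0,"ax":0,"ay":0,"az":0},{"claw":0,"tx":-0.0028,"ty":-0.027,"tz":0,"ax":0,"ay":0,"az":0},{"claw":0,"tx":-0.0028,"ty":-0.027,"tz":0,"ax":0,"ay":0,"az":0},{"claw":0,"tx":-0.0028,"ty":-0.027,"tz":0,"ax":0,"ay":0,"az":0},{"claw":0,"tx":-0.0028,"ty":-0.027,"tz":0,"ax":0,"ay":0,"az":0}]}}

```text
clock: 4.5
tcp_pos: [0.4841, -0.0317, 0.405]
orientation: [3.134, 0.21, 0.001]
contact_force: [1.2, 0.2, -0.7]
grip_width: 0.0853
gripper_force: 0.0
```

Call:
{"method": "arm_command", "body": {"plan": [{"claw":0.4,"tx":-0.0028,"ty":-0.027,"tz":0,"ax":0,"ay":0,"az":0},{"claw":0.4,"tx":-0.0028,"ty":-0.027,"tz":0,"ax":0,"ay":0,"az":0},{"claw":0.4,"tx":-0.0028,"ty":-0.027,"tz":0,"ax":0,"ay":0,"az":0},{"claw":0.4,"tx":-0.0028,"ty":-0.027,"tz":0,"ax":0,"ay":0,"az":0},{"claw":0.4,"tx":-0.0028,"ty":-0.027,"tz":0,"ax":0,"ay":0,"az":0},{"claw":0.4,"tx":-0.0028,"ty":-0.027,"tz":0,"ax":0,"ay":0,"az":0},{"claw":0.4,"tx":-0.0028,"ty":-0.027,"tz":0,"ax":0,"ay":0,"az":0},{"claw":0.4,"tx":-0.0028,"ty":-0.027,"tz":0,"ax":0,"ay":0,"az":0},{"claw":0.4,"tx":-0.0028,"ty":-0.027,"tz":0,"ax":0,"ay":0,"az":0},{"claw":0.4,"tx":-0.0028,"ty":-0.027,"tz":0,"ax":0,"ay":0,"az":0}]}}

```text
clock: 5.33
tcp_pos: [0.4203, 0.2321, 0.405]
orientation: [-3.134, -0.21, -0.001]
contact_force: [-0.0, -0.3, 0.0]
grip_width: 0.0508
gripper_force: 0.0
```

```bash
python3 st.py 0.4215 0.2315 0.233
```

```text
t 5.3333 q [-0.19  0.19 -0.5   1.98  0.11  0.99 -2.18] p [0.4203 0.2321 0.405 ] yaw 0.13408886292176211 zax [ 0.001  0.    -1.   ] F [-0.  -0.3  0. ] [ 0.05 -0.07 -0.06] w 0.05079314244520151 0.0
tool delta [0.001  0.0008 0.172 ]
```

Call:
{"method": "arm_command", "body": {"plan": [{"claw":0.4,"tx":0.001,"ty":0,"tz":0.013,"ax":0,"ay":0,"az":0},{"claw":0.4,"tx":0,"ty":0,"tz":0.013,"ax":0,"ay":0,"az":0},{"claw":0.4,"tx":0,"ty":0,"tz":0.013,"ax":0,"ay":0,"az":0},{"claw":0.4,"tx":0,"ty":0,"tz":0.013,"ax":0,"ay":0,"az":0},{"claw":0.4,"tx":0,"ty":0,"tz":0.013,"ax":0,"ay":0,"az":0},{"claw":0.4,"tx":0,"ty":0,"tz":0.013,"ax":0,"ay":0,"az":0},{"claw":0.4,"tx":0,"ty":0,"tz":0.013,"ax":0,"ay":0,"az":0},{"claw":0.4,"tx":0,"ty":0,"tz":0.013,"ax":0,"ay":0,"az":0},{"claw":0.4,"tx":0,"ty":0,"tz":0.013,"ax":0,"ay":0,"az":0},{"claw":0.4,"tx":0,"ty":0,"tz":0.013,"ax":0,"ay":0,"az":0}]}}

```text
clock: 6.17
tcp_pos: [0.4219, 0.2311, 0.2743]
orientation: [-3.134, -0.21, -0.001]
contact_force: [-0.2, -0.5, 0.4]
grip_width: 0.0514
gripper_force: 0.0
```

```bash
python3 st.py 0.4215 0.2315 0.234
python3 - <<'E'
from h import *
a=save("side","side1");b=save("top","top1")
print(find("lens_knob","side"),find("lens_knob","top"))
a=cv2.imread("pics/side1.png")[110:260,190:350];b=cv2.imread("pics/top1.png")[110:260,190:350]
cv2.imwrite("pics/d1.png",cv2.resize(np.hstack([a,b]),(800,375),interpolation=cv2.INTER_CUBIC))
E
```

```text
t 6.1667 q [-0.25  0.38 -0.45  2.1   0.25  0.71 -2.3 ] p [0.4219 0.2311 0.2743] yaw 0.13405203172820188 zax [ 0.001  0.    -1.   ] F [-0.2 -0.5  0.4] [0.   0.02 0.06] w 0.0514043455377378 0.0
tool delta [-0.0003 -0.0005  0.0403]
[([0.4203, 0.2264, 0.0773], 0.67)] []
```

View pics/d1.png

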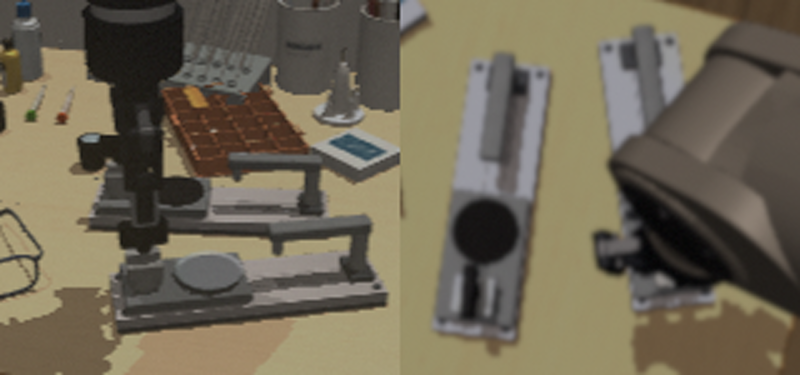

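The side view shows the fingers straight above the lens slide's handle (about 143,235) and clear of the gauge arm. I'll go down and grip.

Call:
{"method": "arm_command", "body": {"plan": [{"claw":0.4,"tx":0,"ty":0,"tz":0.008,"ax":0,"ay":0,"az":0},{"claw":0.4,"tx":0,"ty":0,"tz":0.008,"ax":0,"ay":0,"az":0},{"claw":0.4,"tx":0,"ty":0,"tz":0.008,"ax":0,"ay":0,"az":0},{"claw":0.4,"tx":0,"ty":0,"tz":0.008,"ax":0,"ay":0,"az":0},{"claw":0.4,"tx":0,"ty":0,"tz":0.008,"ax":0,"ay":0,"az":0},{"claw":0.7,"tx":0,"ty":0,"tz":0,"ax":0,"ay":0,"az":0},{"claw":0.8,"tx":0,"ty":0,"tz":0,"ax":0,"ay":0,"az":0},{"claw":1,"tx":0,"ty":0,"tz":0,"ax":0,"ay":0,"az":0},{"claw":1,"tx":0,"ty":0,"tz":0,"ax":0,"ay":0,"az":0},{"claw":1,"tx":0,"ty":0,"tz":0,"ax":0,"ay":0,"az":0}], "squeeze": 40}}

```text
clock: 7.2
tcp_pos: [0.4217, 0.2311, 0.2349]
orientation: [-3.134, -0.211, -0.001]
contact_force: [-0.6, -0.2, -0.7]
grip_width: 0.0105
gripper_force: 44.1
```

```bash
python3 st.py
```

```text
t 7.2 q [-0.28  0.44 -0.42  2.12  0.3   0.63 -2.35] p [0.4217 0.2311 0.2349] yaw 0.13426030153875815 zax [ 0.  0. -1.] F [-0.6 -0.2 -0.7] [ 0.09 -0.   -0.  ] w 0.010497625116334116 44.06889259815216
```

Call:
{"method": "arm_command", "body": {"plan": [{"claw":1,"tx":0,"ty":0,"tz":-0.0025,"ax":0,"ay":0,"az":0},{"claw":1,"tx":0,"ty":0,"tz":-0.0025,"ax":0,"ay":0,"az":0},{"claw":1,"tx":0,"ty":0,"tz":-0.0025,"ax":0,"ay":0,"az":0},{"claw":1,"tx":0,"ty":0,"tz":-0.0025,"ax":0,"ay":0,"az":0},{"claw":1,"tx":0,"ty":0,"tz":-0.0025,"ax":0,"ay":0,"az":0},{"claw":1,"tx":0,"ty":0,"tz":-0.0025,"ax":0,"ay":0,"az":0},{"claw":1,"tx":0,"ty":0,"tz":-0.0005,"ax":0,"ay":0,"az":0},{"claw":1,"tx":0,"ty":0,"tz":0,"ax":0,"ay":0,"az":0},{"claw":1,"tx":0,"ty":0,"tz":0,"ax":0,"ay":0,"az":0},{"claw":1,"tx":0,"ty":0,"tz":0,"ax":0,"ay":0,"az":0}]}}

```text
clock: 8.03
tcp_pos: [0.4217, 0.2311, 0.2501]
orientation: [3.134, 0.211, -0.0]
contact_force: [1.1, 1.7, -7.8]
grip_width: 0.0105
gripper_force: 43.0
```

```bash
python3 st.py
python3 - <<'E'
from h import *
r.grab_frame("side");print(find("lens_knob","side"))
E
```

```text
t 8.0333 q [-0.27  0.42 -0.43  2.12  0.28  0.66 -2.33] p [0.4217 0.2311 0.2501] yaw 0.1343489803333272 zax [-0. -0. -1.] F [ 1.1  1.7 -7.8] [ 0.41 -0.31 -0.01] w 0.010504309617483375 42.99337685108185
[([0.4221, 0.2281, 0.0934], 0.52)]
```

The force of -7.8 N fits the spring at about 15 mm of lift, so the plunger is up. Next is the quarter turn.

Call:
{"method": "arm_command", "body": {"plan": [{"claw":1,"tx":0,"ty":0,"tz":0,"ax":0,"ay":0,"az":-6},{"claw":1,"tx":0,"ty":0,"tz":0,"ax":0,"ay":0,"az":-6},{"claw":1,"tx":0,"ty":0,"tz":0,"ax":0,"ay":0,"az":-6},{"claw":1,"tx":0,"ty":0,"tz":0,"ax":0,"ay":0,"az":-6},{"claw":1,"tx":0,"ty":0,"tz":0,"ax":0,"ay":0,"az":-6},{"claw":1,"tx":0,"ty":0,"tz":0,"ax":0,"ay":0,"az":-6},{"claw":1,"tx":0,"ty":0,"tz":0,"ax":0,"ay":0,"az":-6},{"claw":1,"tx":0,"ty":0,"tz":0,"ax":0,"ay":0,"az":-6},{"claw":1,"tx":0,"ty":0,"tz":0,"ax":0,"ay":0,"az":-6},{"claw":1,"tx":0,"ty":0,"tz":0,"ax":0,"ay":0,"az":-6}]}}

```text
clock: 8.97
tcp_pos: [0.422, 0.2303, 0.25]
orientation: [2.604, 1.755, -0.002]
contact_force: [1.3, -1.2, -8.5]
grip_width: 0.0103
gripper_force: 43.0
```

Call:
{"method": "arm_command", "body": {"plan": [{"claw":1,"tx":0,"ty":0,"tz":0,"ax":0,"ay":0,"az":-6},{"claw":1,"tx":0,"ty":0,"tz":0,"ax":0,"ay":0,"az":-6},{"claw":1,"tx":0,"ty":0,"tz":0,"ax":0,"ay":0,"az":-6},{"claw":1,"tx":0,"ty":0,"tz":0,"ax":0,"ay":0,"az":-6},{"claw":1,"tx":0,"ty":0,"tz":0,"ax":0,"ay":0,"az":-6},{"claw":1,"tx":0,"ty":0,"tz":0,"ax":0,"ay":0,"az":0},{"claw":1,"tx":0,"ty":0,"tz":0.0015,"ax":0,"ay":0,"az":0},{"claw":1,"tx":0,"ty":0,"tz":0.001,"ax":0,"ay":0,"az":0},{"claw":1,"tx":0,"ty":0,"tz":0,"ax":0,"ay":0,"az":0},{"claw":1,"tx":0,"ty":0,"tz":0,"ax":0,"ay":0,"az":0}]}}

```text
clock: 9.8
tcp_pos: [0.4223, 0.2303, 0.2476]
orientation: [2.07, 2.361, -0.001]
contact_force: [5.3, -2.5, -7.2]
grip_width: 0.0103
gripper_force: 43.0
```

```bash
python3 st.py
python3 - <<'E'
from h import *
r.grab_frame("side");print(find("lens_knob","side"))
E
```

```text
t 9.8 q [ 0.02  0.51 -0.8   2.1   0.54  0.75 -1.  ] p [0.4223 0.2303 0.2476] yaw 1.7016679326517854 zax [ 0.001 -0.002 -1.   ] F [ 5.3 -2.5 -7.2] [-0.62 -1.17 -0.02] w 0.010295695400304356 43.008472323417664
[([0.4213, 0.2258, 0.0922], 0.53)]
```

Call:
{"method": "arm_command", "body": {"plan": [{"claw":1,"tx":0,"ty":0.002,"tz":0,"ax":0,"ay":0,"az":0},{"claw":1,"tx":0,"ty":0.004,"tz":0,"ax":0,"ay":0,"az":0},{"claw":1,"tx":0,"ty":0.004,"tz":0,"ax":0,"ay":0,"az":0},{"claw":1,"tx":0,"ty":0.004,"tz":0,"ax":0,"ay":0,"az":0},{"claw":1,"tx":0,"ty":0.004,"tz":0,"ax":0,"ay":0,"az":0},{"claw":1,"tx":0,"ty":0.004,"tz":0,"ax":0,"ay":0,"az":0},{"claw":1,"tx":0,"ty":0.004,"tz":0,"ax":0,"ay":0,"az":0},{"claw":1,"tx":0,"ty":0.004,"tz":0,"ax":0,"ay":0,"az":0},{"claw":1,"tx":0,"ty":0,"tz":0,"ax":0,"ay":0,"az":0},{"claw":1,"tx":0,"ty":0,"tz":0,"ax":0,"ay":0,"az":0}]}}

```text
clock: 10.73
tcp_pos: [0.4523, 0.2345, 0.2475]
orientation: [2.068, 2.363, -0.001]
contact_force: [0.6, -5.7, -8.0]
grip_width: 0.01
gripper_force: 43.0
```

```bash
python3 st.py
python3 - <<'E'
from h import *
r.grab_frame("side");print(find("lens_knob","side"))
E
```

```text
t 10.7333 q [ 0.02  0.55 -0.78  2.04  0.55  0.78 -0.96] p [0.4523 0.2345 0.2475] yaw 1.7038551234409915 zax [ 0.    -0.001 -1.   ] F [ 0.6 -5.7 -8. ] [-1.28 -0.34 -0.06] w 0.010006804467085788 42.96811401844025
[([0.4519, 0.2324, 0.0923], 0.41)]
```

Call:
{"method": "arm_command", "body": {"plan": [{"claw":1,"tx":-0.0005,"ty":0.002,"tz":0,"ax":0,"ay":0,"az":0},{"claw":1,"tx":-0.0005,"ty":0.004,"tz":0,"ax":0,"ay":0,"az":0},{"claw":1,"tx":0,"ty":0.004,"tz":0,"ax":0,"ay":0,"az":0},{"claw":1,"tx":0,"ty":0.004,"tz":0,"ax":0,"ay":0,"az":0},{"claw":1,"tx":0,"ty":0.004,"tz":0,"ax":0,"ay":0,"az":0},{"claw":1,"tx":0,"ty":0.004,"tz":0,"ax":0,"ay":0,"az":0},{"claw":1,"tx":0,"ty":0.004,"tz":0,"ax":0,"ay":0,"az":0},{"claw":1,"tx":0,"ty":0.0035,"tz":0,"ax":0,"ay":0,"az":0},{"claw":1,"tx":0,"ty":0,"tz":0,"ax":0,"ay":0,"az":0},{"claw":1,"tx":0,"ty":0,"tz":0,"ax":0,"ay":0,"az":0}]}}

```text
clock: 11.67
tcp_pos: [0.4817, 0.2381, 0.2479]
orientation: [2.067, 2.364, 0.002]
contact_force: [2.3, -4.1, -6.8]
grip_width: 0.0105
gripper_force: 43.1
```

```bash
python3 st.py
python3 - <<'E'
from h import *
save("side","side2");print(find("lens_knob","side"),find("lens_fixture","side"))
a=cv2.imread("pics/side2.png")[130:260,210:370]
cv2.imwrite("pics/e1.png",cv2.resize(a,(640,520),interpolation=cv2.INTER_CUBIC))
E
```

```text
t 11.6667 q [ 0.02  0.58 -0.77  1.97  0.56  0.81 -0.93] p [0.4817 0.2381 0.2479] yaw 1.7046615118836856 zax [ 0.002  0.001 -1.   ] F [ 2.3 -4.1 -6.8] [-0.96 -0.45 -0.06] w 0.010499295550490288 43.05054724216461
[([0.4785, 0.2334, 0.0922], 0.64)] []
```

View pics/e1.png

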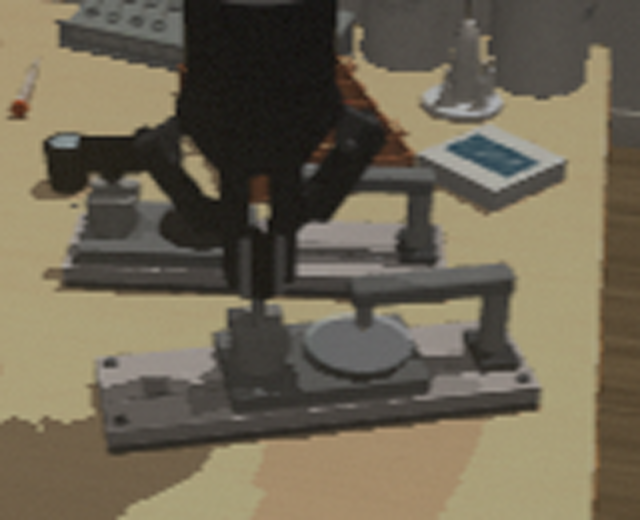

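The slide has moved about 60 mm. The lens at (360,345) sits under the gauge tip at (365,320), and the handle is held across the rail. I'll lift slightly, turn it back and lower.

Call:
{"method": "arm_command", "body": {"plan": [{"claw":1,"tx":-0.0005,"ty":0,"tz":-0.002,"ax":0,"ay":0,"az":0},{"claw":1,"tx":0,"ty":0,"tz":-0.001,"ax":0,"ay":0,"az":0},{"claw":1,"tx":0,"ty":0,"tz":0,"ax":0,"ay":0,"az":6},{"claw":1,"tx":0,"ty":0,"tz":0,"ax":0,"ay":0,"az":6},{"claw":1,"tx":0,"ty":0,"tz":0,"ax":0,"ay":0,"az":6},{"claw":1,"tx":0,"ty":0,"tz":0,"ax":0,"ay":0,"az":6},{"claw":1,"tx":0,"ty":0,"tz":0,"ax":0,"ay":0,"az":6},{"claw":1,"tx":0,"ty":0,"tz":0,"ax":0,"ay":0,"az":6},{"claw":1,"tx":0,"ty":0,"tz":0,"ax":0,"ay":0,"az":6},{"claw":1,"tx":0,"ty":0,"tz":0,"ax":0,"ay":0,"az":6}]}}

```text
clock: 12.65
tcp_pos: [0.4802, 0.2381, 0.2507]
orientation: [-2.853, -1.314, 0.0]
contact_force: [-0.2, -2.4, -7.9]
grip_width: 0.0102
gripper_force: 43.0
```

Call:
{"method": "arm_command", "body": {"plan": [{"claw":1,"tx":0,"ty":0,"tz":0,"ax":0,"ay":0,"az":6},{"claw":1,"tx":0,"ty":0,"tz":0,"ax":0,"ay":0,"az":6},{"claw":1,"tx":0,"ty":0,"tz":0,"ax":0,"ay":0,"az":6},{"claw":1,"tx":0,"ty":0,"tz":0,"ax":0,"ay":0,"az":6},{"claw":1,"tx":0,"ty":0,"tz":0,"ax":0,"ay":0,"az":6},{"claw":1,"tx":0,"ty":0,"tz":0,"ax":0,"ay":0,"az":6},{"claw":1,"tx":0,"ty":0,"tz":0,"ax":0,"ay":0,"az":6},{"claw":1,"tx":0,"ty":0,"tz":0,"ax":0,"ay":0,"az":0},{"claw":1,"tx":0,"ty":0,"tz":0,"ax":0,"ay":0,"az":0},{"claw":1,"tx":0,"ty":0,"tz":0,"ax":0,"ay":0,"az":0}]}}

```text
clock: 13.48
tcp_pos: [0.4802, 0.2387, 0.2507]
orientation: [-3.132, -0.218, 0.001]
contact_force: [-2.6, 1.4, -7.6]
grip_width: 0.0106
gripper_force: 43.0
```

```bash
python3 st.py 0.4817 0.2381 0.235
```

```text
t 13.4833 q [-0.25  0.49 -0.41  1.99  0.28  0.72 -2.26] p [0.4802 0.2387 0.2507] yaw 0.13878904494541489 zax [-0.001  0.002 -1.   ] F [-2.6  1.4 -7.6] [0.31 0.46 0.06] w 0.010626807983441715 42.97813832759857
tool delta [0.0014 0.0008 0.0157]
```

Call:
{"method": "arm_command", "body": {"plan": [{"claw":1,"tx":0.001,"ty":0,"tz":0,"ax":0,"ay":0,"az":0},{"claw":1,"tx":0,"ty":0,"tz":0.0025,"ax":0,"ay":0,"az":0},{"claw":1,"tx":0,"ty":0,"tz":0.0025,"ax":0,"ay":0,"az":0},{"claw":1,"tx":0,"ty":0,"tz":0.0025,"ax":0,"ay":0,"az":0},{"claw":1,"tx":0,"ty":0,"tz":0.0025,"ax":0,"ay":0,"az":0},{"claw":1,"tx":0,"ty":0,"tz":0.0025,"ax":0,"ay":0,"az":0},{"claw":1,"tx":0,"ty":0,"tz":0.0025,"ax":0,"ay":0,"az":0},{"claw":1,"tx":0,"ty":0,"tz":0,"ax":0,"ay":0,"az":0},{"claw":1,"tx":0,"ty":0,"tz":0,"ax":0,"ay":0,"az":0},{"claw":1,"tx":0,"ty":0,"tz":0,"ax":0,"ay":0,"az":0}]}}

```text
clock: 14.32
tcp_pos: [0.482, 0.2387, 0.2358]
orientation: [-3.133, -0.212, -0.001]
contact_force: [-2.0, 5.5, -6.4]
grip_width: 0.0103
gripper_force: 43.4
```

```bash
python3 st.py 0.4817 0.2381 0.235
```

```text
t 14.3167 q [-0.26  0.51 -0.39  2.    0.3   0.69 -2.28] p [0.482  0.2387 0.2358] yaw 0.13520329405562725 zax [ 0.001  0.002 -1.   ] F [-2.   5.5 -6.4] [1.2  0.5  0.04] w 0.010292644621890857 43.4296989440918
tool delta [-0.0004  0.0005  0.0008]
```

Call:
{"method": "arm_command", "body": {"plan": [{"claw":1,"tx":0,"ty":0,"tz":0.001,"ax":0,"ay":0,"az":0},{"claw":0.8,"tx":0,"ty":0,"tz":0,"ax":0,"ay":0,"az":0},{"claw":0.6,"tx":0,"ty":0,"tz":0,"ax":0,"ay":0,"az":0},{"claw":0.4,"tx":0,"ty":0,"tz":0,"ax":0,"ay":0,"az":0},{"claw":0.4,"tx":0,"ty":0,"tz":0,"ax":0,"ay":0,"az":0},{"claw":0.4,"tx":0,"ty":0,"tz":0,"ax":0,"ay":0,"az":0},{"claw":0.4,"tx":0,"ty":0,"tz":-0.005,"ax":0,"ay":0,"az":0},{"claw":0.4,"tx":0,"ty":0,"tz":-0.01,"ax":0,"ay":0,"az":0},{"claw":0.4,"tx":0,"ty":0,"tz":-0.02,"ax":0,"ay":0,"az":0},{"claw":0.4,"tx":0,"ty":0,"tz":-0.03,"ax":0,"ay":0,"az":0}]}}

```text
clock: 15.15
tcp_pos: [0.4811, 0.2372, 0.2993]
orientation: [3.133, 0.211, -0.006]
contact_force: [0.5, -0.5, 0.1]
grip_width: 0.0514
gripper_force: 0.0
```

Call:
{"method": "arm_command", "body": {"plan": [{"claw":0.4,"tx":0,"ty":0,"tz":-0.03,"ax":0,"ay":0,"az":0},{"claw":0.4,"tx":0,"ty":0,"tz":-0.03,"ax":0,"ay":0,"az":0},{"claw":0.4,"tx":0,"ty":0.02,"tz":-0.02,"ax":0,"ay":0,"az":0},{"claw":0.4,"tx":0,"ty":0.03,"tz":0,"ax":0,"ay":0,"az":0},{"claw":0.4,"tx":0,"ty":0.03,"tz":0,"ax":0,"ay":0,"az":0},{"claw":0.4,"tx":0,"ty":0.03,"tz":0,"ax":0,"ay":0,"az":0},{"claw":0.4,"tx":0,"ty":0.03,"tz":0,"ax":0,"ay":0,"az":0},{"claw":0.4,"tx":0,"ty":0.03,"tz":0,"ax":0,"ay":0,"az":0},{"claw":0.4,"tx":0,"ty":0.03,"tz":0,"ax":0,"ay":0,"az":0},{"claw":0.4,"tx":0,"ty":0.02,"tz":0,"ax":0,"ay":0,"az":0}]}}

```text
clock: 15.98
tcp_pos: [0.5113, 0.0166, 0.3807]
orientation: [3.134, 0.207, 0.001]
contact_force: [0.6, -0.5, 0.2]
grip_width: 0.0514
gripper_force: 0.0
```

```bash
python3 st.py
python3 - <<'E'
from h import *
save("side","side3");print([find(k,"side") for k in("lens_knob","lens_fixture","spare_knob")])
save("top","top3");print([find(k,"top") for k in("lens_knob","lens_fixture","spare_knob")])
a=cv2.imread("pics/side3.png")[130:260,210:370];b=cv2.imread("pics/top3.png")[115:245,170:330]
cv2.imwrite("pics/f1.png",cv2.resize(np.hstack([a,b]),(800,325),interpolation=cv2.INTER_CUBIC))
E
```

```text
t 15.9833 q [ 0.15  0.26 -0.36  1.95  0.11  0.95 -1.7 ] p [0.5113 0.0166 0.3807] yaw 0.13166458250779073 zax [ 0.001 -0.001 -1.   ] F [ 0.6 -0.5  0.2] [-0.01 -0.03 -0.04] w 0.05135506619064404 0.0
[[([0.4823, 0.2361, 0.0807], 0.7)], [([0.5132, 0.2415, 0.0022], 0.76)], [([0.3935, 0.3915, 0.0818], 0.69)]]
[[([0.482, 0.2425, 0.0812], 0.71)], [([0.514, 0.2462, -0.0009], 0.64)], [([0.3957, 0.3965, 0.0775], 0.49)]]
```

View pics/f1.png

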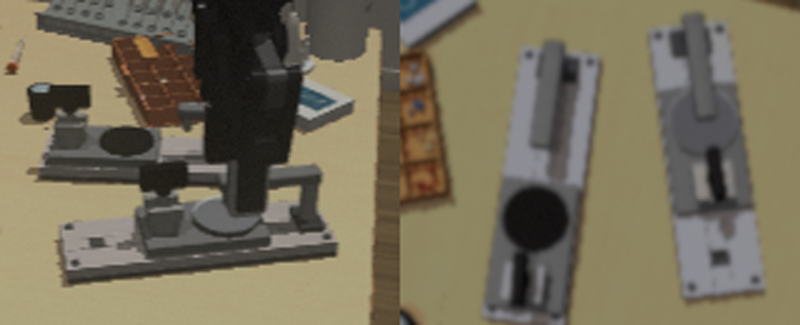

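The side view shows the lens under the gauge tip and the handle at (163,178). In the top view the handle at (715,175) is in line with the rail. I'll check that the plunger is fully home.

Run:
```python
from h import *
K=[];S=[]
for i in range(10):
  for c in("side","top"):
    r.grab_frame(c);k=find("lens_knob",c);s=find("spare_knob",c)
    if k:K.append(k[0][0])
    if s:S.append(s[0][0])
print(np.median(K,0),np.mean(K,0),np.median(S,0))
a=cv2.imread("pics/side3.png")[185:235,240:310];b=cv2.imread("pics/side0.png")[180:230,220:290]
cv2.imwrite("pics/g1.png",cv2.resize(np.hstack([a,b]),(800,286),interpolation=cv2.INTER_CUBIC))
```

```text
[0.48145 0.23825 0.0786 ] [0.48173 0.23823 0.07888] [0.3951 0.3944 0.08  ]
```

View pics/g1.png

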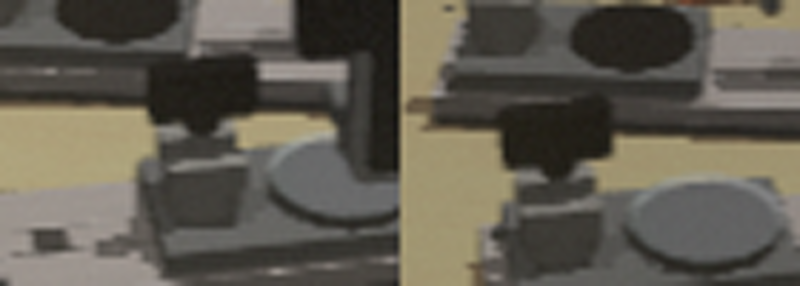

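The left half (now) and the right half (start) show the same gap between bar and collar, and the height averages 78.6 mm. The plunger is home, so I'm handing in.

```bash
python3 -c "
from bench import r
print(r.hand_in())"
```

```text
the job is handed in; nothing more can be done
None
```

The job is handed in: the lens slide is at its working slot with the lens under the gauge tip, its plunger measures fully home with the handle in line with the rail, and the empty slide's handle was not touched.

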